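# Find the bored end of a needle case by feel and hold it up

## Robot

A 6-joint arm with a two-finger parallel gripper is mounted at the origin on the work surface. World frame = base frame: x ahead of the robot, y to its left, z up, the work surface at z = 0. Lengths are in m, angles in rad, forces in N, time in s.
With the tool pointing down it reaches from about 0.3 to 0.775 m from the base axis. Payload 14.6 kg.
Tool frame: the origin (TCP) lies at the very end of the fingers, on their centre line; the grasp point (between the pads) lies 19 mm behind it; z points along the fingers, y is the line along which they close (so a half turn about z gives the same grasp; the last joint's range is limited). The gripper opens to 94 mm and grips with 3 to 60 N. Pads are 16 mm wide; open, the fingers measure 119 mm over their backs; the gripper's body (75 mm by 177 mm) begins 78 mm behind the grasp point.
Start: joints at [1.144, 0.3, 1.521, -0, 1.321, -0.067], TCP at [0.194, 0.515, 0.205] pointing down, gripper open.
Joint ranges: [-3.03, 3.03], [-0.79, 2.21], [0.23, 2.52], [-1.04, 4.18], [0, 3.07], [-2.55, 2.55]. Speed limits (rad/s): [2.22, 2.22, 2.57, 3.14, 3.14, 3.14].

## Interface

Orientations are given as [roll, pitch, yaw] about the fixed x, y, z axes, in that order (R = Rz(yaw) Ry(pitch) Rx(roll)).
In Python, from station import ctrl, cams gives the robot as it stands. The module is installed in compiled form; this text tells all that it offers.
- The arm moves only by the tool arm_command, never from a script. Its argument "plan" is a list that holds one entry, the list of rows, each a list of 7 numbers: the shift along the tool's x, y, z in parts of the range, where 1.0 means 600 mm, then the turn, a rotation vector about the tool's x, y, z in parts of the range, where 1.0 means 2 pi rad, then the closure, from -1 (fully open) to 1 (shut). A call has 1 to 12 rows; each row is the pose to reach, as a shift and turn from the pose commanded when the call began, along the tool's axes at that moment; what a row does not reach only later rows make up. A row lasts 1/10 s, in which the tool goes at most 50 mm and 8.59 degrees, less where a joint would pass 70% of its speed; a pose out of reach is approached as far as the arm can. A shift or turn number past 1, either way, is cut back to 1. A call with a gripper value outside its range is refused whole. The fingers move at their own pace and stop on an object; "squeeze" is the grip in N (left out, the last holds). Time passes only in rows, so rows that repeat a pose let the fingers close. It gives the time, the measured TCP pose, the force, the opening and the grip force at its end, in the units of the state.
- ctrl.get_obs(): the state, without advancing time (a new reading comes with each control period).
- cams.camera(name): name is "scene" or "top" or "wrist"; returns (picture, depth): 384x512x3 uint8, blue, green, red; 384x512 float32, m along the optical axis (not along the pixel's ray), 0 where there is no reading.
- cams.camera_info(name): a dict with "fx", "fy", "cx", "cy" (pixels), "world_to_cam" (4x4, takes a point from world to camera coordinates). Camera axes: x right, y down, z forward; pixel columns grow to the right and rows downward; lengths in m; the calibration is good to about 2 mm. A picture is of the moment at which its call begins: read the wrist's pose just before it. camera_info takes no time and is no camera call; for the wrist camera it gives the pose at the moment of the call.
- ctrl.hand_in(): hands the job in; it is judged then, once.
The state is a dict: "time_s": time; "qpos": joint angles; "joint_vel": joint speeds; "tau": joint torques, N m; "ee_pos": TCP position; "eef_rot": TCP orientation; "force": force on the tool from outside, world axes, zero at the start; "moment": the same for the moment, N m; "grip_width": finger opening in m; "grip_force": force on a finger pad.
Only numpy, scipy, OpenCV 4.12 (cv2) and the standard library are available. Lean on these libraries where they do the work, as an engineer would, in place of code of your own. Each camera call takes 0.05 s, during which the arm holds its last target. There are 200 camera calls.

## Task

One end of the dark wooden needle-case block on the bead bench is bored out and the other is solid. Pick the block up and find the bored end by feel, sliding it about two centimetres onto the level peg of the steel stand; then draw it off, turn that end straight up ready for needles, and finish still holding it there, motionless, in the gripper, at least 15 cm above the bench and touching nothing else. Leave the dish, the spool and the jar where they stand.

Things in the scene. Friction and masses are not known exactly. Their poses are not given: they have to be found in the camera images.
- case: dark wooden needle-case block, 76 mm long, 36 x 36 mm square section, about 70 g, lying on a long side on the bench at any yaw. Origin at its centre (18 mm above the bench); its x axis runs along its length and points out of the bored end, z up at the start. A round blind hole 20 mm wide, 48 mm deep is centred in the +x end; the -x end is solid; the four long sides are plain and alike
- case_mouth (a point): centre of the hole's mouth, in the bored end face, 38 mm from the block's centre along the block's +x axis; axes as the block's
- stand: steel stand fixed to the bench: round dark steel foot 80 mm wide, 13 mm high; from its centre an 8 mm steel rod rises and is bent at 90 mm above the bench into a level peg 8 mm thick, 94 mm long. Origin on the bench under the upright; the peg points along its -y axis, z is up. Nothing on it is higher than 94 mm
- peg_tip (a point): free, rounded end of the level peg, on the peg's centre line, 90 mm above the bench, 94 mm from the upright; axes as the stand's (the peg points to -y)
- dish: bystander: white ceramic bowl, 84 mm wide, 30 mm high, loose; origin at the centre of its underside, z up
- spool: bystander: wooden cord spool standing on end, 44 mm wide, 44 mm high, loose; origin at the centre of its underside, z up
- jar: bystander: open glass jar, 68 mm wide, 70 mm high, loose; origin at the centre of its underside, z up
Things that resemble listed ones, but are neither listed nor needed, are in the scene too. Of the things like the case, leave any that is turquoise; of the rest the smaller one is meant.

How it is judged:
On the way:
1. the held block's hole has been slid at least 14 mm over the peg (contact force between case and the fingers above 1 N and x of peg_tip in the frame of case_mouth between -0.06 and -0.014 m and y of peg_tip in the frame of case_mouth between -0.01 and 0.01 m and z of peg_tip in the frame of case_mouth between -0.01 and 0.01 m), for 0.1 s.
At the end, for the whole second after the job is handed in: The block is held still in the fingers (over 1 N), its bored end up within 15 degrees of vertical, its centre more than 150 mm above the bench, touching neither the stand nor a bystander; dish, spool and jar within 20 mm of where they began (contact force between case and the fingers above 1 N and angle between case's own x axis and vertical below 0.26 rad and height (world z) of case above 0.15 m and linear speed of case below 0.03 m/s and angular speed of case below 0.3 rad/s and contact force between case and stand below 0.1 N and contact force between case and dish below 0.1 N and contact force between case and spool below 0.1 N and contact force between case and jar below 0.1 N and distance of each of dish, spool, jar from where it was at the start of the episode below 0.02 m); the arm keeps its last pose, push and grip.
It fails at once if the dish is knocked or moved by more than 20 mm (distance of dish from where it was at the start of the episode above 0.02 m).
It fails at once if the spool is knocked or moved by more than 20 mm (distance of spool from where it was at the start of the episode above 0.02 m).
It fails at once if the jar is knocked or moved by more than 20 mm (distance of jar from where it was at the start of the episode above 0.02 m).
It also fails if it takes over 64 s, if anything falls off the work surface, if the arm or the gripper's body presses on something with over 40 N, if the wrist force passes 120 N, or if a joint passes its speed limit or range.

## Working session

There is one attempt and no reset: what is moved stays moved. The work goes in short steps, Python scripts to look and compute and a tool call to move; the robot and the scene stay as the last step left them, time stands still between calls to the robot, and variables do not carry over. Pictures are saved under pics/ and viewed, at most 10 in all, crops included, and the job is handed in when it is done.

Besides the shell and the picture viewer there is one more tool, called after "Request:" as name(argument=value, ...), one argument or row to a line, values as JSON. arm_command: Moves the arm, as the interface text tells. Its arguments: {"type":"object","properties":{"plan":{"type":"array"},"squeeze":{"type":"number"}},"required":["plan"]}

```bash
mkdir -p pics
cat > h.py <<'E'
import numpy as np, cv2
from scipy.spatial.transform import Rotation as R
from station import ctrl, cams
def world(name):
    info=cams.camera_info(name); im,d=cams.camera(name)
    v,u=np.mgrid[:384,:512]
    P=np.stack([(u-info['cx'])/info['fx']*d,(v-info['cy'])/info['fy']*d,d],-1)
    T=np.linalg.inv(info['world_to_cam'])
    W=P@T[:3,:3].T+T[:3,3]; W[d<=0]=np.nan
    return im,W
E
python3 - <<'E'
from h import *
for n in ['scene','top']:
    im,W=world(n); cv2.imwrite(f'pics/{n}0.png',im); np.save(n+'0.npy',W)
o=ctrl.get_obs(); print(o['ee_pos'],o['eef_rot'],o['force'],o['grip_width'])
E
```

```text
[0.19356806 0.51457189 0.20494939] [-3.14058550e+00 -6.30141009e-05  2.78177583e+00] [-0.54689439 -0.32210147  0.56480244] 0.09391894440620559
```

View pics/top0.png

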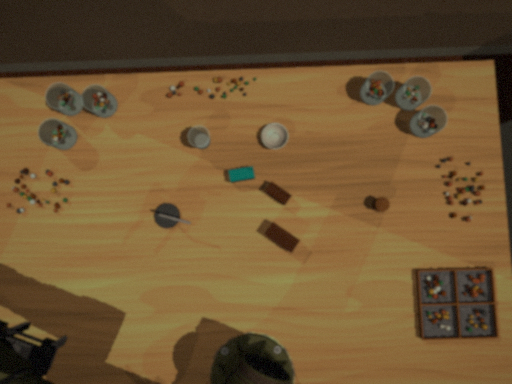

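View pics/scene0.png

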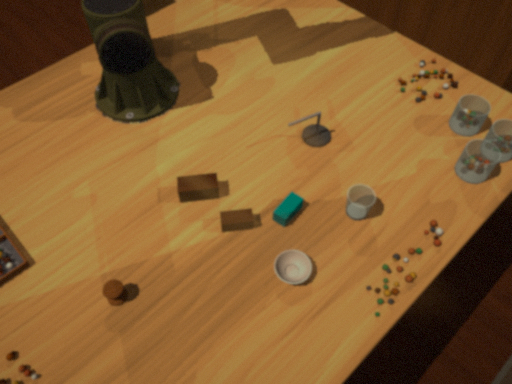

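Candidates for the case: turquoise block at top (240,174), excluded by colour; small dark block at (275,192); large dark block at (278,235). The small one is meant, to be confirmed by size. The stand foot is at (167,215), jar (199,137), dish (273,136) and spool (377,204).

Run:
```python
from h import *
W=np.load('top0.npy'); im=cv2.imread('pics/top0.png')
print('bench z',np.nanmedian(W[150:170,300:350,2]))
def rect(n,x0,y0,x1,y1,lo,hi,W):
    w=W[y0:y1,x0:x1].reshape(-1,3); w=w[(w[:,2]>lo)&(w[:,2]<hi)]
    if len(w)<4: print(n,len(w));return
    r=cv2.minAreaRect((w[:,:2]*1000).astype(np.float32)); print(n,len(w),'c',np.round(r[0],1),'sz',np.round(r[1],1),'ang',round(r[2],1),'z',np.round(np.percentile(w[:,2],[5,50,95]),3))
    return w
for n,b in dict(small=(255,175,298,211),big=(253,215,305,256),turq=(222,162,260,186)).items(): rect(n,*b,.03,.12,W)
rect('foot',148,196,196,234,.006,.03,W)
p=rect('peg',140,190,215,240,.075,.11,W); print(np.round(p[np.argsort(p[:,0])],3)[:: max(1,len(p)//12)])
rect('jar',180,120,218,155,.04,.1,W);rect('dish',255,118,293,155,.02,.05,W);rect('spool',360,190,395,215,.03,.06,W)
S=np.load('scene0.npy')
p=rect('pegS',280,105,345,150,.075,.11,S); print(np.round(p[np.argsort(p[:,0])],3)[:: max(1,len(p)//12)])
rect('smallS',215,200,262,238,.031,.05,S);rect('bigS',170,165,222,207,.03,.08,S);rect('footS',290,115,345,150,.008,.02,S)
s=cv2.imread('pics/scene0.png')
cv2.imwrite('pics/crop1.png',np.hstack([cv2.resize(im[150:260,140:310],None,fx=2.3,fy=2.3,interpolation=2),cv2.resize(s[100:210,210:380],None,fx=2.3,fy=2.3,interpolation=2)]))
```

```text
bench z 0.0017589852739576806
small 298 c [546.8 -95.6] sz [75.5 36.5] ang 53.0 z [0.034 0.038 0.042]
big 519 c [ 413.1 -102.4] sz [98.1 46.3] ang 53.9 z [0.044 0.048 0.052]
turq 295 c [608.8  14.7] sz [36.4 76. ] ang 8.1 z [0.034 0.038 0.041]
foot 491 c [487. 238.] sz [147.2 112.4] ang 86.9 z [0.007 0.014 0.018]
peg 92 c [475.7 208.4] sz [94.4  8.1] ang 73.3 z [0.09  0.095 0.098]
[[0.461 0.164 0.096]
 [0.464 0.173 0.095]
 [0.467 0.173 0.097]
 [0.468 0.194 0.094]
 [0.47  0.194 0.095]
 [0.473 0.199 0.096]
 [0.476 0.196 0.094]
 [0.477 0.217 0.093]
 [0.48  0.217 0.095]
 [0.48  0.238 0.09 ]
 [0.483 0.237 0.096]
 [0.486 0.237 0.094]
 [0.489 0.242 0.097]
 [0.492 0.253 0.09 ]]
jar 202 c [722.1 138.3] sz [65.9 65.7] ang 25.7 z [0.042 0.066 0.074]
dish 247 c [724.5 -91. ] sz [80.6 80.7] ang 88.3 z [0.021 0.028 0.034]
spool 166 c [ 503.3 -405.4] sz [41.  39.3] ang 88.6 z [0.042 0.045 0.049]
pegS 114 c [475.5 206.5] sz [96.3 12.3] ang 71.7 z [0.085 0.092 0.095]
[[0.46  0.163 0.091]
 [0.464 0.163 0.09 ]
 [0.467 0.178 0.088]
 [0.469 0.179 0.093]
 [0.472 0.202 0.093]
 [0.474 0.196 0.091]
 [0.477 0.212 0.093]
 [0.479 0.21  0.088]
 [0.482 0.211 0.09 ]
 [0.484 0.23  0.096]
 [0.486 0.228 0.096]
 [0.489 0.238 0.091]
 [0.491 0.246 0.09 ]]
smallS 455 c [545.6 -97.5] sz [75.8 40.6] ang 52.6 z [0.032 0.036 0.038]
bigS 768 c [ 412.1 -104.6] sz [97.9 51. ] ang 53.8 z [0.035 0.046 0.049]
footS 435 c [488.8 247.7] sz [77.1 75.1] ang 12.7 z [0.009 0.012 0.015]
```

View pics/crop1.png

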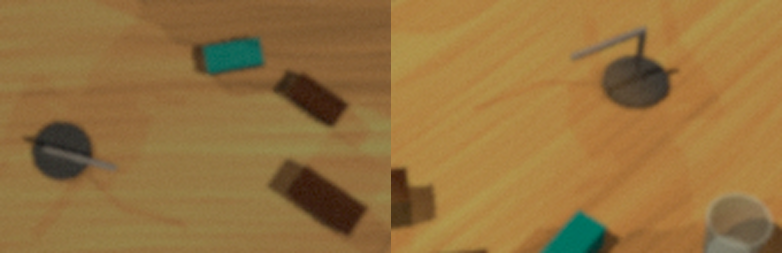

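Both views put the small dark block at 76 x 36 mm with its top near 37 mm, centre about (546,-96) mm and long axis at yaw 53°. The big one is 98 x 46 mm, so the small one is the case. The crop shows the small block at top left-panel (310,98) and the peg running from (45,150) to (115,168).

```bash
cat >> h.py <<'E'
def go(p,R1):
    o=ctrl.get_obs(); R0=R.from_euler('xyz',o['eef_rot'])
    print('row',np.round(R0.inv().apply(np.array(p)-o['ee_pos'])*1000,1),np.round((R0.inv()*R1).as_rotvec(),3),'t',o['time_s'])
def down(yaw): return R.from_euler('xyz',[np.pi,0,yaw])
E
python3 -c "
from h import *
go([.546,-.0965,.20],down(.925))"
```

```text
row [-545.  -447.8    5.4] [-1.000e-03  1.000e-03  1.857e+00] t 0.1
```

The manual's scale: shifts go in shares of 600 mm and turns go in shares of 2 pi rad. Converting my numbers, -545 mm is -0.9083, -448 mm is -0.7467, 1.857 rad is 0.2956.

Request:
arm_command(
  plan=[
    [[-0.9083,-0.7467,0.0083,0,0,0.2956,-0.3],[-0.9083,-0.7467,0.0083,0,0,0.2956,-0.3],[-0.9083,-0.7467,0.0083,0,0,0.2956,-0.3],[-0.9083,-0.7467,0.0083,0,0,0.2956,-0.3],[-0.9083,-0.7467,0.0083,0,0,0.2956,-0.3],[-0.9083,-0.7467,0.0083,0,0,0.2956,-0.3],[-0.9083,-0.7467,0.0083,0,0,0.2956,-0.3],[-0.9083,-0.7467,0.0083,0,0,0.2956,-0.3],[-0.9083,-0.7467,0.0083,0,0,0.2956,-0.3],[-0.9083,-0.7467,0.0083,0,0,0.2956,-0.3],[-0.9083,-0.7467,0.0083,0,0,0.2956,-0.3],[-0.9083,-0.7467,0.0083,0,0,0.2956,-0.3]],
  ],
)

```text
time_s: 1.3
ee_pos: [0.4939, -0.0071, 0.2011]
eef_rot: [-3.142, -0.0, 0.975]
force: [-0.1, 0.7, 0.8]
grip_width: 0.0607
grip_force: 0.0
```

Request:
arm_command(
  plan=[
    [[0,0,0,0,0,0,-0.3],[0,0,0,0,0,0,-0.3]],
  ],
)

```text
time_s: 1.5
ee_pos: [0.4932, -0.0056, 0.2006]
eef_rot: [-3.14, 0.0, 0.981]
force: [-0.1, 0.7, -0.5]
grip_width: 0.0614
grip_force: 0.0
```

```bash
python3 -c "
from h import *
go([.546,-.0965,.20],down(.925))"
```

```text
row [-46.1  94.5   0.5] [-0.001  0.001  0.056] t 1.5
```

In the tool's units: 94 mm is 0.1567, 47 mm is 0.0783, 0.056 rad is 0.0089.

Request:
arm_command(
  plan=[
    [[-0.0383,0.0783,0,0,0,0.0048,-0.3],[-0.0767,0.1567,0,0,0,0.0089,-0.3],[-0.0767,0.1567,0,0,0,0.0089,-0.3],[-0.0767,0.1567,0,0,0,0.0089,-0.3],[-0.0767,0.1567,0,0,0,0.0089,-0.3]],
  ],
)

```text
time_s: 2.0
ee_pos: [0.5454, -0.0939, 0.2012]
eef_rot: [-3.141, -0.0, 0.928]
force: [-0.4, 0.4, 0.3]
grip_width: 0.0608
grip_force: 0.0
```

Run:
```python
from h import *
o=ctrl.get_obs(); print(o['ee_pos'],o['eef_rot'])
im,W=world('wrist'); cv2.imwrite('pics/w1.png',im)
hsv=cv2.cvtColor(im,cv2.COLOR_BGR2HSV)
m=(W[...,2]>.03)&(W[...,2]<.045)
n,l,s,c=cv2.connectedComponentsWithStats(m.astype(np.uint8))
for i in range(1,n):
    if s[i,4]>300:
        w=W[l==i]; print(s[i],cv2.minAreaRect((w[:,:2]*1000).astype(np.float32)),np.median(w[:,2]))
```

```text
[ 0.54541716 -0.09385213  0.20121912] [-3.14113375e+00 -5.05351179e-06  9.28090410e-01]
[ 204   45   66   70 2040] ((608.747802734375, 14.541084289550781), (36.1011848449707, 76.18976593017578), 8.522500991821289) 0.03523025522136583
[ 236  154   28   57 1550] ((546.4669799804688, -95.59214782714844), (76.51689910888672, 35.624107360839844), 54.09560012817383) 0.03513489054067406
```

View pics/w1.png

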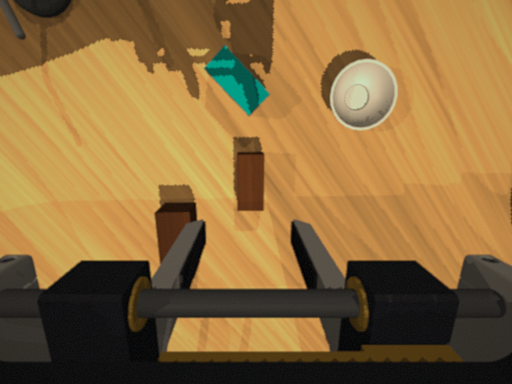

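The wrist view shows the case at (250,182) lying between the two fingers, with turquoise at (237,80) and the big block at (176,230), both clear. The refined case centre is (546.4,-95.7) and yaw 0.94, matching the earlier measurement.

```bash
python3 -c "
from h import *
go([.5464,-.0957,.006],down(.937))"
```

```text
row [ -1.    1.9 195.4] [-0.    -0.    -0.009] t 2.05
```

In the tool's units: 195 mm is 0.325, 185 mm is 0.3083, -0.01 rad is -0.0016.

Request:
arm_command(
  plan=[
    [[-0.0017,0.0033,0.0833,0,0,-0.0016,-0.3],[-0.0017,0.0033,0.1667,0,0,-0.0016,-0.3],[-0.0017,0.0033,0.2333,0,0,-0.0016,-0.3],[-0.0017,0.0033,0.2833,0,0,-0.0016,-0.3],[-0.0017,0.0033,0.3083,0,0,-0.0016,-0.3],[-0.0017,0.0033,0.325,0,0,-0.0016,-0.3],[-0.0017,0.0033,0.325,0,0,-0.0016,-0.3],[-0.0017,0.0033,0.325,0,0,-0.0016,-0.3]],
  ],
)

```text
time_s: 2.85
ee_pos: [0.5476, -0.0974, 0.0075]
eef_rot: [3.14, -0.001, 0.936]
force: [0.4, 0.1, -0.5]
grip_width: 0.0612
grip_force: 0.0
```

Request:
arm_command(
  plan=[
    [[0,0,0,0,0,0,0.6],[0,0,0,0,0,0,0.6],[0,0,0,0,0,0,0.6],[0,0,0,0,0,0,0.6],[0,0,0,0,0,0,0.6],[0,0,0,0,0,0,0.6],[0,0,0,0,0,0,0.6],[0,0,0,0,0,0,0.6]],
  ],
  squeeze=25,
)

```text
time_s: 3.65
ee_pos: [0.5471, -0.0976, 0.0066]
eef_rot: [3.141, -0.0, 0.936]
force: [-0.8, -0.9, 6.1]
grip_width: 0.0358
grip_force: 25.0
```

```bash
python3 -c "
from h import *
go([.4404,.0969,.16],down(1.265))"
```

```text
row [  93.3 -201.2 -153.5] [ 0.    -0.    -0.329] t 3.65
```

In the tool's units: -201 mm is -0.335, -153 mm is -0.255, -0.33 rad is -0.0525.

Request:
arm_command(
  plan=[
    [[0,0,-0.05,0,0,0,0.6],[0,0,-0.125,0,0,0,0.6],[0,0,-0.2,0,0,0,0.6],[0,0,-0.255,0,0,0,0.6],[0.025,-0.0583,-0.255,0,0,-0.008,0.6],[0.055,-0.1167,-0.255,0,0,-0.0175,0.6],[0.085,-0.1833,-0.255,0,0,-0.0286,0.6],[0.1167,-0.25,-0.255,0,0,-0.0398,0.6],[0.14,-0.3,-0.255,0,0,-0.0477,0.6],[0.155,-0.335,-0.255,0,0,-0.0525,0.6],[0.155,-0.335,-0.255,0,0,-0.0525,0.6],[0.155,-0.335,-0.255,0,0,-0.0525,0.6]],
  ],
)

```text
time_s: 4.85
ee_pos: [0.4403, 0.0966, 0.1592]
eef_rot: [3.141, 0.0, 1.266]
force: [0.4, 0.3, -0.5]
grip_width: 0.0357
grip_force: 25.0
```

Run:
```python
from h import *
o=ctrl.get_obs(); print(o['ee_pos'],o['eef_rot'],o['grip_width'],o['grip_force'])
im,W=world('wrist'); cv2.imwrite('pics/w2.png',im)
w=W[(W[...,2]>.078)&(W[...,2]<.105)&(W[...,1]>.14)&(W[...,1]<.28)&(W[...,0]>.42)&(W[...,0]<.53)]
r=cv2.minAreaRect((w[:,:2]*1000).astype(np.float32));print(len(w),r,cv2.boxPoints(r),np.percentile(w[:,2],[5,50,95]))
m=w.mean(0);print(m,np.linalg.svd(w-m,full_matrices=False)[2][0])
ims,Ws=world('scene')
m=(Ws[...,2]>.14)&(Ws[...,2]<.24)&(np.hypot(Ws[...,0]-.441,Ws[...,1]-.098)<.07);v,u=np.where(m);print(u.min(),u.max(),v.min(),v.max())
uc,vc=int(np.median(u)),int(np.median(v))
cv2.imwrite('pics/s2.png',np.hstack([im,cv2.resize(ims[vc-48:vc+48,uc-35:uc+35],(280,384),interpolation=2)]))
```

```text
[0.44033209 0.09661499 0.15921018] [3.14142852e+00 5.43506443e-05 1.26614880e+00] 0.035680280828464375 24.997005611658096
1140 ((475.7237548828125, 208.72189331054688), (95.93811798095703, 7.993880271911621), 73.41387176513672) [[458.20004 163.8897 ]
 [465.8613  161.6078 ]
 [493.24747 253.5541 ]
 [485.5862  255.83598]] [0.09030361 0.09253225 0.09399445]
[0.47630737 0.21076399 0.09240777] [-0.28304175 -0.95910414 -0.00257311]
247 282 92 125
```

View pics/s2.png

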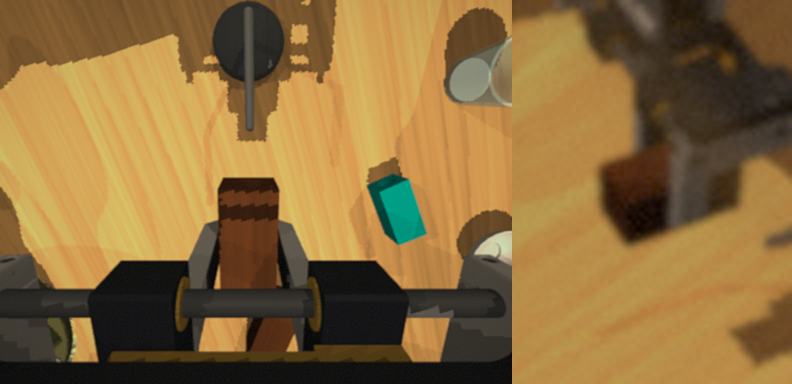

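The wrist view shows the held block's far edge spanning (220–278,185), with the peg from (249,8) to (249,130) directly ahead of it. The peg tip measures (462.0,162.7) mm and direction 73.4°. The scene crop doesn't reveal the hole, so I'll feel for it.

```bash
python3 -c "
from h import *
go([.4437,.1013,.0788],down(1.281))"
```

```text
row [ 6.   1.3 80.3] [-0.     0.    -0.016] t 4.95
```

In the tool's units: 80 mm is 0.1333, 75 mm is 0.125, -0.016 rad is -0.0025.

Request:
arm_command(
  plan=[
    [[0.01,0.0017,0.05,0,0,-0.0025,0.6],[0.01,0.0017,0.1,0,0,-0.0025,0.6],[0.01,0.0017,0.125,0,0,-0.0025,0.6],[0.01,0.0017,0.1333,0,0,-0.0025,0.6],[0.01,0.0017,0.1333,0,0,-0.0025,0.6],[0.01,0.0017,0.1333,0,0,-0.0025,0.6]],
  ],
)

```text
time_s: 5.55
ee_pos: [0.4436, 0.1018, 0.08]
eef_rot: [3.141, -0.0, 1.281]
force: [-0.7, 0.6, -1.3]
grip_width: 0.0359
grip_force: 25.0
```

In the tool's units: 29 mm is 0.0483, 27 mm is 0.045.

Request:
arm_command(
  plan=[
    [[0.0167,0,0,0,0,0,0.6],[0.03,0,0,0,0,0,0.6],[0.0367,0,0,0,0,0,0.6],[0.0417,0,0,0,0,0,0.6],[0.045,0,0,0,0,0,0.6],[0.0483,0,0,0,0,0,0.6],[0.0483,0,0,0,0,0,0.6]],
  ],
)

```text
time_s: 6.25
ee_pos: [0.4513, 0.1299, 0.0792]
eef_rot: [-3.142, 0.0, 1.282]
force: [0.4, 0.5, -0.6]
grip_width: 0.0356
grip_force: 25.0
```

In the tool's units: 6 mm is 0.01, 4 mm is 0.0067.

Request:
arm_command(
  plan=[
    [[0.0033,0,0,0,0,0,0.6],[0.0067,0,0,0,0,0,0.6],[0.01,0,0,0,0,0,0.6],[0.01,0,0,0,0,0,0.6]],
  ],
)

```text
time_s: 6.65
ee_pos: [0.4531, 0.1358, 0.0792]
eef_rot: [3.142, -0.0, 1.282]
force: [0.2, -0.6, -1.4]
grip_width: 0.0356
grip_force: 25.0
```

In the tool's units: 12 mm is 0.02, 9 mm is 0.015.

Request:
arm_command(
  plan=[
    [[0.005,0,0,0,0,0,0.6],[0.01,0,0,0,0,0,0.6],[0.015,0,0,0,0,0,0.6],[0.02,0,0,0,0,0,0.6],[0.02,0,0,0,0,0,0.6],[0.02,0,0,0,0,0,0.6],[0.02,0,0,0,0,0,0.6]],
  ],
)

```text
time_s: 7.35
ee_pos: [0.4564, 0.147, 0.0792]
eef_rot: [-3.142, 0.0, 1.282]
force: [0.2, -0.4, -0.2]
grip_width: 0.036
grip_force: 25.0
```

Run:
```python
from h import *
im,W=world('wrist'); ims,Ws=world('scene')
w=W[(W[...,2]>.078)&(W[...,2]<.100)&(W[...,1]>.14)&(W[...,1]<.28)&(W[...,0]>.42)&(W[...,0]<.53)]
n=np.array([np.cos(1.281),np.sin(1.281)])
print(len(w),(w[:,:2]@n).min(),(w[:,:2]@n).max(), 'tip s',np.array([.462,.1627])@n)
b=W[(W[...,2]>.102)&(W[...,2]<.118)&(W[...,1]>.1)&(W[...,1]<.2)&(W[...,0]>.42)&(W[...,0]<.49)]
print('block',len(b),np.percentile(b[:,:2]@n,[50,99,100]),cv2.minAreaRect((b[:,:2]*1000).astype(np.float32)))
cv2.imwrite('pics/s3.png',np.hstack([im,cv2.resize(ims[90:150,245:335],(288,192),interpolation=2).repeat(2,0)[:384]]))
```

```text
2319 0.27944000304041827 0.3851770351809472 tip s 0.2879355084563747
block 6575 [0.28099831 0.31031571 0.3106494 ] ((457.5245056152344, 152.81736755371094), (66.83846282958984, 60.03325271606445), 73.19979858398438)
```

View pics/s3.png

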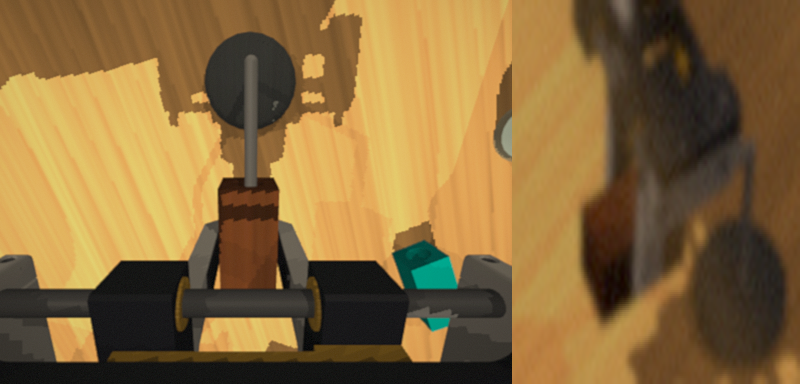

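The peg now enters the block's face at (250,185) in the wrist view. The face is 22.6 mm past the measured tip with no resisting force, so the tool +x end is the bored one. I'll draw off, lift, and then turn that end up.

In the tool's units: -200 mm is -0.3333, -160 mm is -0.2667.

Request:
arm_command(
  plan=[
    [[-0.0133,0,0,0,0,0,0.6],[-0.0333,0,0,0,0,0,0.6],[-0.0583,0,0,0,0,0,0.6],[-0.0833,0,0,0,0,0,0.6],[-0.1,0,0,0,0,0,0.6],[-0.1,0,0,0,0,0,0.6],[-0.1,0,-0.0667,0,0,0,0.6],[-0.1,0,-0.1333,0,0,0,0.6],[-0.1,0,-0.2,0,0,0,0.6],[-0.1,0,-0.2667,0,0,0,0.6],[-0.1,0,-0.3333,0,0,0,0.6],[-0.1,0,-0.3333,0,0,0,0.6]],
  ],
)

```text
time_s: 8.65
ee_pos: [0.4408, 0.0899, 0.2842]
eef_rot: [3.134, -0.003, 1.282]
force: [0.0, -0.0, -1.6]
grip_width: 0.0362
grip_force: 25.0
```

```bash
python3 -c "
from h import *
go([.56,.08,.30],down(.142))"
```

```text
row [ 24.5 117.2 -14.9] [ 0.005 -0.007  1.14 ] t 8.65
```

In the tool's units: 117 mm is 0.195, 105 mm is 0.175, 1.14 rad is 0.1814.

Request:
arm_command(
  plan=[
    [[0.005,0.025,-0.025,0,0,0.0207,0.6],[0.01,0.05,-0.025,0,0,0.0414,0.6],[0.015,0.075,-0.025,0,0,0.0621,0.6],[0.02,0.1,-0.025,0,0,0.0828,0.6],[0.025,0.125,-0.025,0,0,0.1035,0.6],[0.03,0.15,-0.025,0,0,0.1241,0.6],[0.035,0.175,-0.025,0,0,0.1448,0.6],[0.04,0.195,-0.025,0,0,0.1639,0.6],[0.04,0.195,-0.025,0,0,0.1814,0.6],[0.04,0.195,-0.025,0,0,0.1814,0.6],[0.04,0.195,-0.025,0,0,0.1814,0.6]],
  ],
)

```text
time_s: 9.75
ee_pos: [0.5581, 0.0793, 0.2936]
eef_rot: [-3.142, 0.001, 0.145]
force: [0.0, -0.1, -1.3]
grip_width: 0.0357
grip_force: 25.0
```

In the tool's units: 90 mm is 0.15, 80 mm is 0.1333, 1.3 rad is 0.2069.

Request:
arm_command(
  plan=[
    [[0.0167,0,0,0,0.0207,0,0.6],[0.0333,0,0,0,0.0414,0,0.6],[0.05,0,0,0,0.0621,0,0.6],[0.0667,0,0,0,0.0828,0,0.6],[0.0833,0,0,0,0.1035,0,0.6],[0.1,0,0,0,0.1241,0,0.6],[0.1167,0,0,0,0.1448,0,0.6],[0.1333,0,0,0,0.1655,0,0.6],[0.15,0,0,0,0.1862,0,0.6],[0.15,0,0,0,0.2069,0,0.6],[0.15,0,0,0,0.2276,0,0.6],[0.15,0,0,0,0.2483,0,0.6]],
  ],
)

```text
time_s: 10.95
ee_pos: [0.6379, 0.1133, 0.2927]
eef_rot: [-3.051, -1.088, 0.155]
force: [0.5, -0.4, -1.0]
grip_width: 0.0357
grip_force: 25.0
```

Request:
arm_command(
  plan=[
    [[0,0,0,0,0,0,0.6],[0,0,0,0,0,0,0.6],[0,0,0,0,0,0,0.6],[0,0,0,0,0,0,0.6]],
  ],
)

```text
time_s: 11.35
ee_pos: [0.6381, 0.1132, 0.293]
eef_rot: [-3.047, -1.087, 0.15]
force: [0.2, -0.1, -1.7]
grip_width: 0.0356
grip_force: 25.0
```

Run:
```python
from h import *
o=ctrl.get_obs(); Rm=R.from_euler('xyz',o['eef_rot']).as_matrix(); print('tool x',Rm[:,0],o['ee_pos'],o['qpos'],o['joint_vel'])
im,W=world('scene'); c=o['ee_pos']-Rm[:,2]*.012
i=cams.camera_info('scene'); p=i['world_to_cam']@np.r_[c,1]; u,v=int(i['fx']*p[0]/p[2]+i['cx']),int(i['fy']*p[1]/p[2]+i['cy']);print(u,v)
cv2.imwrite('pics/s4.png',cv2.resize(im[max(0,v-60):v+60,max(0,u-80):u+80],None,fx=4,fy=4,interpolation=2))
t,Wt=world('top')
for n,b,lo,hi in [('jar',(180,120,218,155),.04,.1),('dish',(255,118,293,155),.02,.05),('spool',(360,190,395,215),.03,.06)]:
    w=Wt[b[1]:b[3],b[0]:b[2]].reshape(-1,3);w=w[(w[:,2]>lo)&(w[:,2]<hi)];print(n,cv2.minAreaRect((w[:,:2]*1000).astype(np.float32))[0])
```

```text
tool x [0.4599236  0.0692933  0.88525065] [0.63808357 0.11320976 0.29295079] [0.03863864 0.046641   1.96174533 1.30255989 0.20012732 0.22096153] [-0.00027564  0.00170762  0.00121683  0.02241114  0.00168161 -0.01658495]
336 108
jar (728.7352294921875, 135.2554931640625)
dish (723.93017578125, -90.90151977539062)
spool (503.31829833984375, -405.4596252441406)
```

View pics/s4.png

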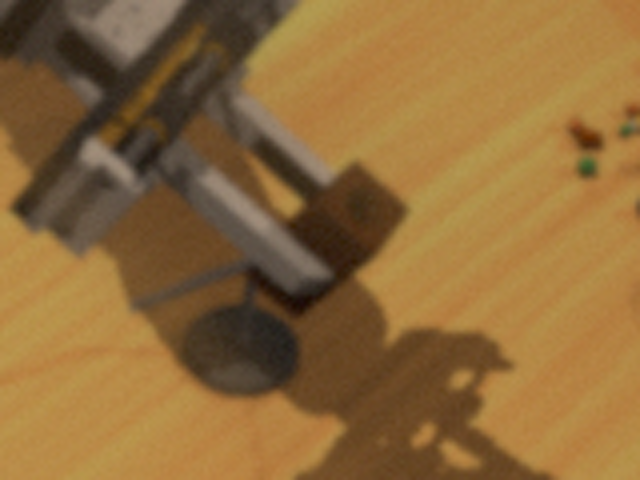

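The scene crop shows the hole in the block's top face at (362,207), which confirms the bored end. The block is 28° from vertical because the wrist is near a singularity. I'll ease back, go higher and pitch again.

```bash
python3 -c "
from h import *
D=lambda yaw,p: down(yaw)*R.from_rotvec([0,p,0])
go([.60,.085,.50],D(.142,.4))
go([.62,.088,.60],D(.142,.4))"
```

```text
row [ 163.9    9.4 -134.9] [-0.096 -0.686  0.038] t 11.45
row [ 261.9    6.7 -163.4] [-0.096 -0.686  0.038] t 11.45
```

In the tool's units: 262 mm is 0.4367, -163 mm is -0.2717, -0.686 rad is -0.1092.

Request:
arm_command(
  plan=[
    [[0.0167,0.0017,-0.02,-0.0024,-0.0191,0,0.6],[0.0417,0.0033,-0.0417,-0.0048,-0.0382,0.0016,0.6],[0.0833,0.0067,-0.07,-0.008,-0.0573,0.0032,0.6],[0.1333,0.0083,-0.1,-0.0103,-0.0764,0.0048,0.6],[0.1833,0.01,-0.1333,-0.0127,-0.0955,0.0056,0.6],[0.2333,0.0117,-0.1667,-0.0153,-0.1092,0.006,0.6],[0.2833,0.0133,-0.2,-0.0153,-0.1092,0.006,0.6],[0.3333,0.0133,-0.225,-0.0153,-0.1092,0.006,0.6],[0.3833,0.0117,-0.25,-0.0153,-0.1092,0.006,0.6],[0.4367,0.0117,-0.2717,-0.0153,-0.1092,0.006,0.6],[0.4367,0.0117,-0.2717,-0.0153,-0.1092,0.006,0.6],[0.4367,0.0117,-0.2717,-0.0153,-0.1092,0.006,0.6]],
  ],
)

```text
time_s: 12.65
ee_pos: [0.6207, 0.0874, 0.6019]
eef_rot: [3.141, -0.404, 0.141]
force: [0.5, 0.1, -0.9]
grip_width: 0.0355
grip_force: 25.0
```

```bash
python3 -c "
from h import *
print(ctrl.get_obs()['qpos'])
D=lambda yaw,p: down(yaw)*R.from_rotvec([0,p,0])
go([.70,.1,.60],D(.142,1.0))
go([.74,.106,.60],D(.142,1.52))"
```

```text
[0.06940675 0.31339106 0.63926019 0.02841662 1.78575074 1.51142293]
row [73.1 -1.4 33.3] [ 0.001  0.596 -0.001] t 12.65
row [110.2  -1.7  49.2] [ 1.000e-03  1.116e+00 -1.000e-03] t 12.65
```

In the tool's units: 110 mm is 0.1833, 99 mm is 0.165, 1.12 rad is 0.1783.

Request:
arm_command(
  plan=[
    [[0.0183,0,0.0083,0,0.0175,0,0.6],[0.0367,0,0.0167,0,0.035,0,0.6],[0.055,0,0.025,0,0.0541,0,0.6],[0.0733,-0.0017,0.0333,0,0.0716,0,0.6],[0.0917,-0.0017,0.0417,0,0.0891,0,0.6],[0.11,-0.0017,0.05,0,0.1066,0,0.6],[0.1283,-0.0017,0.0583,0,0.1241,0,0.6],[0.1467,-0.0017,0.0667,0,0.1432,0,0.6],[0.165,-0.0033,0.075,0,0.1607,0,0.6],[0.1833,-0.0033,0.0817,0,0.1783,0,0.6],[0.1833,-0.0033,0.0817,0,0.1783,0,0.6],[0.1833,-0.0033,0.0817,0,0.1783,0,0.6]],
  ],
)

```text
time_s: 13.85
ee_pos: [0.7392, 0.106, 0.5937]
eef_rot: [-3.122, -1.517, 0.12]
force: [-0.8, 0.3, -0.2]
grip_width: 0.0359
grip_force: 25.0
```

Request:
arm_command(
  plan=[
    [[0,0,0,0,0,0,0.6],[0,0,0,0,0,0,0.6],[0,0,0,0,0,0,0.6],[0,0,0,0,0,0,0.6],[0,0,0,0,0,0,0.6]],
  ],
)

```text
time_s: 14.35
ee_pos: [0.7393, 0.1067, 0.5976]
eef_rot: [-3.128, -1.52, 0.129]
force: [-1.1, 0.6, -0.6]
grip_width: 0.0358
grip_force: 25.0
```

Run:
```python
from h import *
o=ctrl.get_obs(); Rm=R.from_euler('xyz',o['eef_rot']).as_matrix(); print('tool x',Rm[:,0],o['ee_pos'],o['qpos'],abs(o['joint_vel']).max())
im,W=world('scene'); cv2.imwrite('pics/s5.png',im)
t,Wt=world('top')
for n,b,lo,hi in [('jar',(180,120,218,155),.04,.1),('dish',(255,118,293,155),.02,.05),('spool',(360,190,395,215),.03,.06)]:
    w=Wt[b[1]:b[3],b[0]:b[2]].reshape(-1,3);w=w[(w[:,2]>lo)&(w[:,2]<hi)];print(n,cv2.minAreaRect((w[:,:2]*1000).astype(np.float32))[0])
```

```text
tool x [0.04999616 0.00647257 0.99872844] [0.7392684  0.10669354 0.59763912] [0.06709051 0.06392078 1.48979792 0.83853849 0.10099934 0.73168364] 0.005769187838629374
jar (716.509033203125, 137.523681640625)
dish (724.4403076171875, -90.94783020019531)
spool (503.2432556152344, -405.4346923828125)
```

View pics/s5.png

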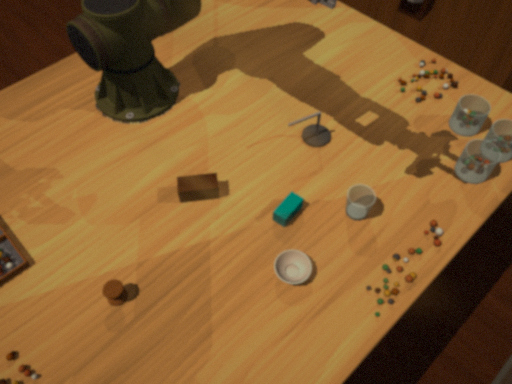

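The scene view shows the arm raised out of frame. The jar (360,202), dish (293,267) and spool (115,291) are where they began. The case is still gripped at 36 mm width and 25 N, and the tool axis is 3° from vertical.

```bash
python3 -c "
from h import *
o=ctrl.get_obs();print(o['grip_width'],o['grip_force'],ctrl.hand_in())"
```

```text
the job is handed in; nothing more can be done
0.03553003954858902 24.99713871628046 None
```

The job is handed in (no verdict was returned): the case's bored end slid about 22 mm onto the peg and was drawn off, and it is now held about 0.6 m up, bored end up, about 3° off vertical by the tool pose; the dish, spool and jar look unmoved.

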